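# Turn the look-alike tins over and sort them by the mark underneath

### The arm

A 6-joint arm with a two-finger parallel gripper is mounted at the origin on the work surface. World frame = base frame: x ahead of the robot, y to its left, z up, the work surface at z = 0. Lengths are in mm, angles in rad, forces in N, time in s.
With the tool pointing down it reaches from about 300 to 775 mm from the base axis. Payload 14.6 kg.
Tool frame: the origin (TCP) lies at the very end of the fingers, on their centre line; the grasp point (between the pads) lies 19 mm behind it; z points along the fingers, y is the line along which they close (so a half turn about z gives the same grasp; the last joint's range is limited). The gripper opens to 94 mm and grips with 3 to 60 N. Pads are 16 mm wide; open, the fingers measure 119 mm over their backs; the gripper's body (75 mm by 177 mm) begins 78 mm behind the grasp point.
Start: joints at [-1.259, 0.3, 1.521, -0, 1.321, -0.067], TCP at [203.386, -511.002, 205.446] pointing down, gripper open.
Joint ranges: [-3.03, 3.03], [-0.79, 2.21], [0.23, 2.52], [-1.04, 4.18], [0, 3.07], [-2.55, 2.55]. Speed limits (rad/s): [2.22, 2.22, 2.57, 3.14, 3.14, 3.14].

### API

Orientations are given as [roll, pitch, yaw] about the fixed x, y, z axes, in that order (R = Rz(yaw) Ry(pitch) Rx(roll)).
In Python, from cell import manip, camera, get_calibration gives the robot as it stands.
- The arm moves only by the tool arm_command, never from a script. Its argument "targets" is a list of rows, each an object of numbers: "hand": the opening, from -1 (shut) to 1 (fully open), so that 0 is half open; "x", "y", "z": the shift along the tool's x, y, z in m; "yaw": the turn about the tool's z in rad. In form: [{"hand": .., "x": .., "y": .., "z": .., "yaw": ..}, ...]. A call has 1 to 10 rows; each row shifts and turns the commanded pose from where the row before left it, along the tool's axes as they then stand; what a row does not reach is not made up. A row lasts 1/10 s, in which the tool goes at most 50 mm and 8.59 degrees, less where a joint would pass 70% of its speed; a pose out of reach is approached as far as the arm can. A call is refused whole if a number of a shift passes 0.05 or a number of a turn 0.15, either way. A call with a gripper value outside its range is refused whole. The fingers move at their own pace and stop on an object; "newtons" is the grip in N (left out, the last holds). Time passes only in rows, so rows that do not move let the fingers close. It gives the time, the measured TCP pose, the force, the opening and the grip force at its end, in the units of the state.
- manip.read_state(): the state, without advancing time (a new reading comes with each control period).
- camera(name): name is "scene" or "top" or "wrist"; returns the picture (384x512x3 uint8, red, green, blue); there is no depth.
- get_calibration(name): a dict with "K" (3x3 intrinsics, pixels), "cam_to_world" (4x4, takes a point from camera to world coordinates). Camera axes: x right, y up, looking along -z (the intrinsics and any distortion apply to the point x, -y, -z); pixel columns grow to the right and rows downward; lengths in mm; the calibration is good to about 2 mm. A picture is of the moment at which its call begins: read the wrist's pose just before it. get_calibration takes no time and is no camera call; for the wrist camera it gives the pose at the moment of the call.
- manip.sign_off(): hands the job in; it is judged then, once.
The state is a dict: "clock": time; "joints": joint angles; "qd": joint speeds; "effort": joint torques, N m; "eef_pos": TCP position; "eef_rot": TCP orientation; "wrist_force": force on the tool from outside, world axes, zero at the start; "moment": the same for the moment, N m; "finger_gap": finger opening in mm; "finger_force": force on a finger pad.
Only numpy, scipy, OpenCV 4.12 (cv2) and the standard library are available. Lean on these libraries where they do the work, as an engineer would, in place of code of your own. Each camera call takes 0.05 s, during which the arm holds its last target. There are 200 camera calls.

### The job

The two steel tins look alike, but one has a bar and the other a ring marked on its underside. Turn each tin onto its side so that its underside can be read, before it goes into any tray, and then leave it lying flat on its side, mark in view, well inside the tray that shows the same mark. Set the tins down gently, never put one in the wrong tray, and leave the jars, stapler and tape gun where they are.

Things in the scene. Friction and masses are not known exactly. Their poses are not given: they have to be found in the camera images.
- tin_bar: closed plain steel tin, a rectangular block 56 mm (its x) by 46 mm (its y) by 100 mm (its z), about 220 g, standing upright on the shelf (height 0) at the start. Its underside carries a dark flat bar 42 by 11 mm; seen from above or the sides it is exactly like the other tin. Origin at the centre of its underside, z towards the lid. Take it across the 46 mm width.
- tin_bar_center (a point): middle of the tin with the bar mark, 50 mm above its underside; axes as the tin's
- tray_bar: fixed aluminium tray with a low rim, 170 mm (x) by 150 mm (y) outside, 162 by 142 mm inside, rim 14 mm above the shelf and 4 mm thick, floor 4 mm above the shelf. On its floor is a dark flat bar 100 by 24 mm, seen from above. Origin at the centre of its underside on the shelf, z up.
- tray_bar_floor (a point): centre of the top of the floor of the tray with the bar, 4 mm above the shelf; axes as the tray's
- tin_ring: closed plain steel tin, a rectangular block 56 mm (its x) by 46 mm (its y) by 100 mm (its z), about 220 g, standing upright on the shelf (height 0) at the start. Its underside carries a dark flat ring 36 mm across with a 20 mm hole; seen from above or the sides it is exactly like the other tin. Origin at the centre of its underside, z towards the lid. Take it across the 46 mm width.
- tin_ring_center (a point): middle of the tin with the ring mark, 50 mm above its underside; axes as the tin's
- tray_ring: fixed aluminium tray with a low rim, 170 mm (x) by 150 mm (y) outside, 162 by 142 mm inside, rim 14 mm above the shelf and 4 mm thick, floor 4 mm above the shelf. On its floor is a dark flat ring 90 mm across with a 52 mm hole, seen from above. Origin at the centre of its underside on the shelf, z up.
- tray_ring_floor (a point): centre of the top of the floor of the tray with the ring, 4 mm above the shelf; axes as the tray's
- jar_a: bystander: empty open glass jar 74 mm across, 95 mm high, beyond the tins; origin at the centre of its underside
- jar_b: bystander: empty open glass jar 74 mm across, 95 mm high, on the robot's right; origin at the centre of its underside
- stapler: bystander: silver stapler 150 mm long (along its y), 45 mm wide, 40 mm high, beyond the tins; origin at the centre of its underside
- tape_gun: bystander: green tape gun lying on its side, about 165 by 180 mm, 56 mm high, beyond the tray on the left; origin under the centre of its tape roll
Mind the look-alikes: they are no part of the job. What is shaped like the tray_ring but blue is not meant.

How it is judged (in metres and radians):
On the way, in this order (a step that is already met when the one before it is completed fails the run):
1. one tin has been turned onto its side (70 degrees or more from upright) (angle between any of tin_bar, tin_ring's own z axis and vertical above 1.2 rad), for 0.2 s.
2. both tins have been turned onto their sides (angle between each of tin_bar, tin_ring's own z axis and vertical above 1.2 rad), for 0.2 s.
At the end, for the whole second after the job is handed in: Each tin lies flat on its side (within 5 degrees) and at rest on the floor of the tray with its own mark, its middle within 60 mm of the tray's centre seen from above and less than 34 mm above the tray's floor (horizontal distance between tin_bar_center and tray_bar_floor below 0.06 m and z of tin_bar_center in the frame of tray_bar_floor below 0.034 m and angle between tin_bar's own z axis and vertical between 1.48 and 1.66 rad and linear speed of each of tin_bar, tin_ring below 0.02 m/s and angular speed of each of tin_bar, tin_ring below 0.1 rad/s and horizontal distance between tin_ring_center and tray_ring_floor below 0.06 m and z of tin_ring_center in the frame of tray_ring_floor below 0.034 m and angle between tin_ring's own z axis and vertical between 1.48 and 1.66 rad); the robot touches nothing.
It fails at once if a tin is put on the tray with the other mark (contact force between tin_bar and tray_ring above 1 N or contact force between tin_ring and tray_bar above 1 N).
It fails at once if a tin goes into a tray before it has been turned on its side (less than 35 degrees from upright) ((contact force between tin_bar and tray_bar above 1 N and angle between tin_bar's own z axis and vertical below 0.6 rad) or (contact force between tin_ring and tray_ring above 1 N and angle between tin_ring's own z axis and vertical below 0.6 rad)).
It fails at once if a tin is dropped, thrown or knocked over (it moves at over 0.5 m/s or turns at over 7 rad/s while the fingers do not hold it) ((contact force between tin_bar and the fingers below 0.5 N and (linear speed of tin_bar above 0.5 m/s or angular speed of tin_bar above 7 rad/s)) or (contact force between tin_ring and the fingers below 0.5 N and (linear speed of tin_ring above 0.5 m/s or angular speed of tin_ring above 7 rad/s))).
It fails at once if a jar, the stapler or the tape gun is moved by more than 30 mm (distance of any of jar_a, jar_b, stapler, tape_gun from where it was at the start of the episode above 0.03 m).
It also fails if it takes over 64 s, if anything falls off the work surface, if the arm or the gripper's body presses on something with over 40 N, if the wrist force passes 120 N, or if a joint passes its speed limit or range.

## Working session

There is one attempt and no reset: what is moved stays moved. The work goes in short steps, Python scripts to look and compute and a tool call to move; the robot and the scene stay as the last step left them, time stands still between calls to the robot, and variables do not carry over. Pictures are saved under pics/ and viewed, at most 10 in all, crops included, and the job is handed in when it is done.

Besides the shell and the picture viewer there is one more tool, called after "Emit:" as a command line: name --argument value ..., lists and objects as JSON in quotes. arm_command: Moves the arm, as the interface text tells. Its arguments: {"type":"object","properties":{"targets":{"type":"array"},"newtons":{"type":"number"}},"required":["targets"]}

```bash
mkdir -p pics; ls
python3 - <<'E'
from cell import manip,camera,get_calibration
import cv2,numpy as np
print(manip.read_state())
for n in("scene","top"):
    cv2.imwrite(f"pics/{n}0.png",camera(n)[:,:,::-1]); c=get_calibration(n); print(n,np.round(c["K"],1).tolist(),np.round(c["cam_to_world"],3).tolist(),[k for k in c])
E
```

```text
pics
{'clock': 0.0, 'joints': array([-1.25855114e+00,  3.00514089e-01,  1.52159032e+00,  1.30369794e-06,
        1.32065595e+00, -6.66245807e-02]), 'qd': array([-1.42790185e-04, -1.70610200e-03,  7.37463641e-04,  2.53156337e-03,
       -7.33003548e-04,  3.83964709e-05]), 'effort': array([-1.03034567e-03, -5.31807625e+01, -3.52737200e+01,  7.06864544e-02,
        2.42740806e-02, -8.43264411e-05]), 'eef_pos': array([ 203.33511081, -510.75774463,  204.85883054]), 'eef_rot': array([-3.14042762e+00, -7.90002777e-05,  3.78869402e-01]), 'wrist_force': array([-0.55858164,  0.49490327,  0.17374025]), 'moment': array([-0.00896079, -0.00688534, -0.01725923]), 'finger_force': 0.0, 'finger_gap': 94.07481210369151}
scene [[440.8, 0.0, 253.2], [0.0, 440.8, 186.5], [0.0, 0.0, 1.0]] [[0.236, -0.619, 0.749, 1319.375], [0.972, 0.144, -0.186, -178.729], [0.007, 0.772, 0.635, 808.766], [0.0, 0.0, 0.0, 1.0]] ['K', 'cam_to_world']
top [[425.7, 0.0, 246.9], [0.0, 425.7, 191.8], [0.0, 0.0, 1.0]] [[0.025, 0.988, -0.15, 229.22], [-1.0, 0.025, -0.003, 29.429], [0.001, 0.15, 0.989, 1477.563], [0.0, 0.0, 0.0, 1.0]] ['K', 'cam_to_world']
```

View pics/scene0.png

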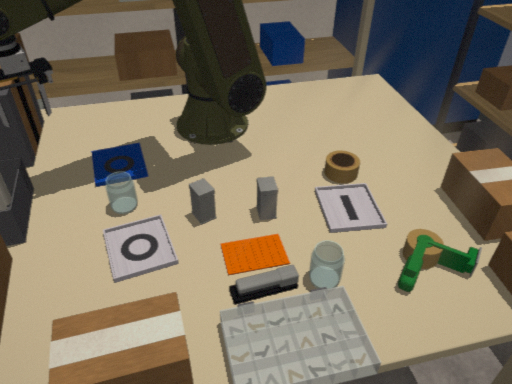

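View pics/top0.png

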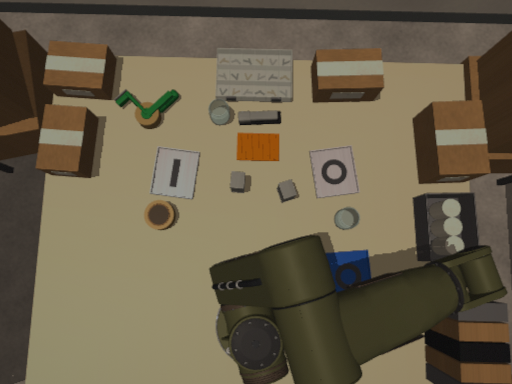

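Top view: the candidate tins are the grey blocks at (237,181) and (287,190). The bar tray is at (175,174) and the silvery ring tray at (334,172). The blue ring tray at (350,272) is the decoy. Other bystanders are the jars at (220,112) and (345,218), the stapler at (260,118) and the tape gun at (150,108).

```bash
cat > h.py <<'E'
from cell import manip,camera,get_calibration
import cv2,numpy as np
def ray(c,px,z):
    K=np.array(c["K"]);T=np.array(c["cam_to_world"]);px=np.atleast_2d(px).astype(float)
    d=np.c_[(px[:,0]-K[0,2])/K[0,0],-(px[:,1]-K[1,2])/K[1,1],-np.ones(len(px))]@T[:3,:3].T
    return T[:3,3]+d*((z-T[2,3])/d[:,2])[:,None]
def proj(c,P):
    K=np.array(c["K"]);T=np.array(c["cam_to_world"]);q=(np.atleast_2d(P)-T[:3,3])@T[:3,:3]
    return np.c_[K[0,2]+K[0,0]*q[:,0]/-q[:,2],K[1,2]-K[1,1]*q[:,1]/-q[:,2]]
E
python3 - <<'E'
from h import *
a=cv2.imread("pics/top0.png");b=cv2.imread("pics/scene0.png")
cv2.imwrite("pics/c.png",np.hstack([cv2.resize(a[150:210,215:315],None,fx=4,fy=4,interpolation=2),cv2.resize(b[165:230,180:290],(400,240),interpolation=2)]))
c=get_calibration("top");s=get_calibration("scene")
print("tins top",ray(c,[(238,177),(287,187)],100).round())
# trays by quad fit: bright low-saturation
hsv=cv2.cvtColor(a,cv2.COLOR_BGR2HSV);m=((hsv[...,1]<38)&(hsv[...,2]>130)).astype('u1')
m=cv2.morphologyEx(m,cv2.MORPH_CLOSE,np.ones((5,5)))
for k in cv2.findContours(m,0,2)[0]:
    if cv2.contourArea(k)>700:
        r=cv2.minAreaRect(k);p=ray(c,cv2.boxPoints(r),12);print(np.round(r[0]),p.mean(0).round(),[round(np.linalg.norm(p[i]-p[i-1])) for i in(1,2)],[round(float(np.degrees(np.arctan2(*(p[i]-p[i-1])[[1,0]])))) for i in(1,2)])
print("tray marks",ray(c,[(175,173),(334,172)],4).round())
E
```

```text
tins top [[486.  64. 100.]
 [457. -98. 100.]]
[334. 172.] [ 530. -271.   12.] [149, 163] [-80, -173]
[174. 172.] [516. 292.  12.] [170, 151] [-5, -97]
tray marks [[ 512.  289.    4.]
 [ 530. -272.    4.]]
```

View pics/c.png

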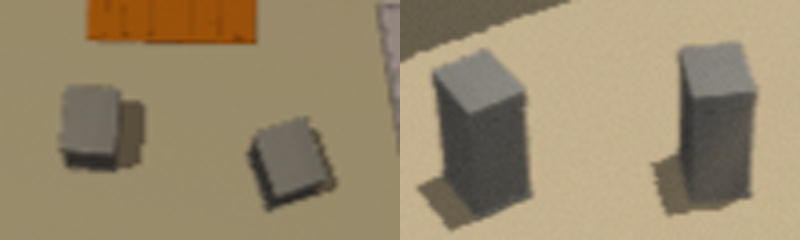

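Close crop: both are plain grey upright tins with the long (56 mm) side roughly along world x. The left one is turned about -3° and the right one about +18°. The tray sizes came out at 170x151 and 163x149 mm, which fits. I'll move above the tins next.

Emit:
arm_command --targets '[{"hand": 1,"yaw": 0.095,"z": -0.02},{"yaw": 0.095,"z": -0.02},{"yaw": 0.095,"z": -0.02},{"yaw": 0.095,"z": -0.02},{"x": 0.01,"y": -0.025},{"x": 0.01,"y": -0.03},{"x": 0.01,"y": -0.03},{"x": 0.01,"y": -0.03},{"x": 0.01,"y": -0.03},{"x": 0.01,"y": -0.03}]'

```text
schema error: expected keys hand, x, y, z, yaw
```

Emit:
arm_command --targets '[{"x": 0.02,"y": -0.03},{"x": 0.02,"y": -0.03},{"x": 0.02,"y": -0.03},{"x": 0.02,"y": -0.03},{"x": 0.02,"y": -0.03},{"x": 0.02,"y": -0.03},{"x": 0.02,"y": -0.03},{"x": 0.02,"y": -0.03},{"x": 0.02,"y": -0.03},{"x": 0.02,"y": -0.02}]'

```text
schema error: expected keys hand, x, y, z, yaw
```

Run:
```python
from h import *
s=manip.read_state();print(s["clock"],s["eef_pos"].round(1),s["eef_rot"].round(3))
c=get_calibration("wrist");print(c["K"],c["cam_to_world"].round(3))
cv2.imwrite("pics/w1.png",camera("wrist")[:,:,::-1])
print(proj(c,[[486,64,100],[457,-98,100]]).round())
```

```text
0.1 [ 203.3 -510.8  205. ] [-3.141 -0.     0.379]
[[274.23250018   0.         255.86246853]
 [  0.         274.23250018 192.02437388]
 [  0.           0.           1.        ]] [[ 3.68000e-01  9.02000e-01  2.27000e-01  2.68708e+02]
 [-9.30000e-01  3.57000e-01  8.90000e-02 -4.84496e+02]
 [-1.00000e-03 -2.44000e-01  9.70000e-01  3.85012e+02]
 [ 0.00000e+00  0.00000e+00  0.00000e+00  1.00000e+00]]
[[-406. -518.]
 [-143. -328.]]
```

View pics/w1.png

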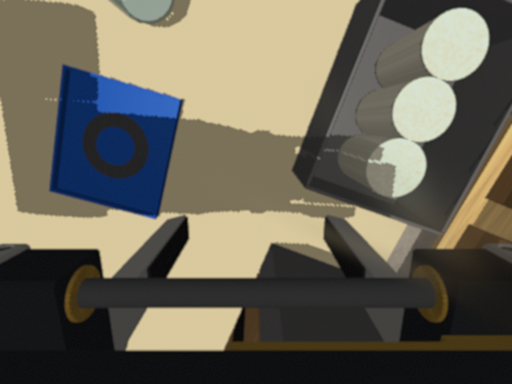

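Nothing has moved yet: the call was refused because every row needs all five keys. The wrist view shows the blue decoy tray at (115,140) and the fingers at the bottom. I'll resend in full form, stopping short of the tins in x.

Emit:
arm_command --targets '[{"hand": 1,"x": 0,"y": 0,"z": -0.02,"yaw": 0.095},{"hand": 1,"x": 0,"y": 0,"z": -0.02,"yaw": 0.095},{"hand": 1,"x": 0,"y": 0,"z": -0.02,"yaw": 0.095},{"hand": 1,"x": 0,"y": 0,"z": -0.02,"yaw": 0.095},{"hand": 1,"x": 0.012,"y": -0.031,"z": 0,"yaw": 0},{"hand": 1,"x": 0.012,"y": -0.031,"z": 0,"yaw": 0},{"hand": 1,"x": 0.012,"y": -0.031,"z": 0,"yaw": 0},{"hand": 1,"x": 0.012,"y": -0.031,"z": 0,"yaw": 0},{"hand": 1,"x": 0.012,"y": -0.031,"z": 0,"yaw": 0},{"hand": 1,"x": 0.012,"y": -0.031,"z": 0,"yaw": 0}]'

```text
clock: 1.15
eef_pos: [275.8, -323.7, 285.3]
eef_rot: [-3.141, 0.0, -0.001]
wrist_force: [0.5, -0.9, -0.6]
finger_gap: 94.2
finger_force: 0.0
```

Emit:
arm_command --targets '[{"hand": 1,"x": 0.012,"y": -0.031,"z": 0,"yaw": 0},{"hand": 1,"x": 0.012,"y": -0.031,"z": 0,"yaw": 0},{"hand": 1,"x": 0.012,"y": -0.031,"z": 0,"yaw": 0},{"hand": 1,"x": 0.012,"y": -0.031,"z": 0,"yaw": 0},{"hand": 1,"x": 0.012,"y": -0.031,"z": 0,"yaw": 0},{"hand": 1,"x": 0.012,"y": -0.031,"z": 0,"yaw": 0},{"hand": 1,"x": 0.012,"y": -0.031,"z": 0,"yaw": 0},{"hand": 1,"x": 0.012,"y": -0.031,"z": 0,"yaw": 0},{"hand": 1,"x": 0.012,"y": -0.031,"z": 0,"yaw": 0},{"hand": 1,"x": 0.012,"y": -0.031,"z": 0,"yaw": 0}]'

```text
clock: 2.15
eef_pos: [396.2, -13.8, 285.4]
eef_rot: [3.142, -0.0, -0.001]
wrist_force: [0.4, -0.8, -1.1]
finger_gap: 94.2
finger_force: 0.0
```

Run:
```python
from h import *
s=manip.read_state();print(s["clock"],s["eef_pos"].round(1),s["eef_rot"].round(3))
c=get_calibration("wrist");print(c["cam_to_world"].round(3))
im=camera("wrist")[:,:,::-1].copy()
cv2.imwrite("pics/w2.png",im)
print(proj(c,[[486,64,100],[457,-98,100]]).round())
hsv=cv2.cvtColor(im,cv2.COLOR_BGR2HSV);m=((hsv[...,1]<30)&(hsv[...,2]>60)).astype('u1');m[220:]=0
for k in cv2.findContours(m,0,2)[0]:
    if cv2.contourArea(k)>800:
        q=cv2.approxPolyDP(k,4,True)[:,0]; print(cv2.contourArea(k),q.tolist())
```

```text
2.15 [396.2 -13.8 285.4] [ 3.142e+00 -0.000e+00 -1.000e-03]
[[-3.00000e-03  9.70000e-01  2.44000e-01  4.66475e+02]
 [-1.00000e+00 -3.00000e-03 -0.00000e+00 -1.34560e+01]
 [ 1.00000e-03 -2.44000e-01  9.70000e-01  4.65497e+02]
 [ 0.00000e+00  0.00000e+00  0.00000e+00  1.00000e+00]]
[[195. 107.]
 [321. 130.]]
1394.5 [[407, 192], [416, 202], [437, 200], [441, 209], [451, 184], [461, 178], [475, 180], [426, 166], [409, 177]]
808.5 [[330, 111], [300, 123], [307, 143], [308, 136], [316, 144], [319, 133], [325, 149], [326, 139], [340, 146]]
1420.0 [[177, 93], [177, 134], [209, 137], [211, 96]]
11055.0 [[6, 27], [17, 140], [111, 151], [109, 41]]
11458.0 [[473, 11], [369, 31], [375, 141], [469, 127]]
```

View pics/w2.png

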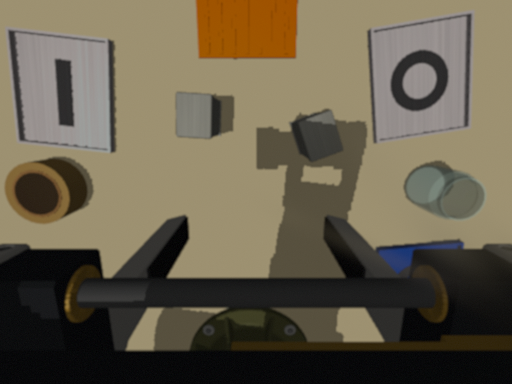

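Wrist view: tin 1's top is at about (194,115) and tin 2's at about (321,135). The bar tray is at (64,90) and the ring tray at (420,78), with jar_b at (445,192) and another brown roll at (45,190).

Run:
```python
from h import *
c=get_calibration("wrist")
im=cv2.imread("pics/w2.png")
cv2.imwrite("pics/c2.png",cv2.resize(im[85:170,165:350],(740,340),interpolation=cv2.INTER_CUBIC))
def show(n,q,z):
    p=ray(c,q,z);e=p-np.roll(p,1,0);print(n,p.mean(0).round(),np.linalg.norm(e,axis=1).round(),np.degrees(np.arctan2(e[:,1],e[:,0])).round())
show("t1",[[177,93],[177,134],[209,137],[211,96]],100)
show("t2",[[301,123],[330,111],[342,147],[313,160]],100)
show("trb",[[6,27],[17,140],[111,151],[109,41]],14)
show("trr",[[473,11],[369,31],[375,141],[469,127]],14)
print(ray(c,[[64,93],[419,80]],4).round())
```

```text
t1 [477.  70. 100.] [43. 51. 42. 51.] [ 85. 176. -95.  -5.]
t2 [451. -96. 100.] [51. 39. 49. 41.] [  20.  -68. -158.  115.]
trb [514. 292.  14.] [151. 165. 151. 164.] [ 83. 173. -97.  -6.]
trr [ 531. -265.   14.] [166. 151. 162. 150.] [   9.  100. -171.  -82.]
[[ 514.  295.    4.]
 [ 533. -267.    4.]]
```

View pics/c2.png

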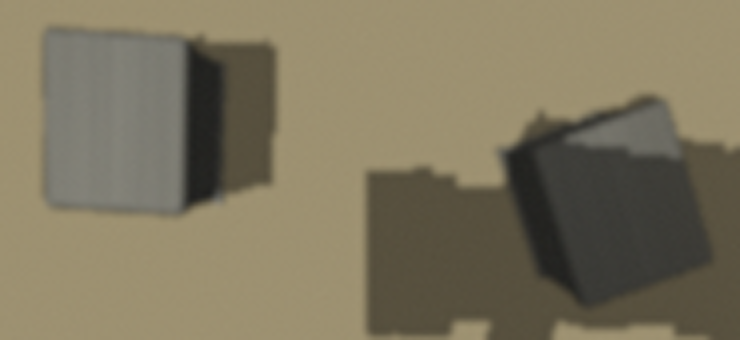

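Run:
```python
from h import *
c=get_calibration("wrist")
for q in ([[45,28],[188,38],[183,212],[45,207]],[[533,148],[662,98],[714,262],[588,307]]):
    p=ray(c,np.array(q)/4+[164.6,84.6],100);e=p-np.roll(p,1,0);print(p.mean(0).round(1),np.linalg.norm(e,axis=1).round(),np.degrees(np.arctan2(e[:,1],e[:,0])).round(1))
print(manip.read_state()["joints"].round(2))
```

```text
[477.2  69.7 100. ] [55. 45. 54. 45.] [ -4.2 -93.9 175.9  87.9]
[451.  -95.2 100. ] [55. 43. 56. 44.] [  21.4  -69.3 -158.5  109.9]
[-0.12 -0.11  1.78  0.    1.47  1.45]
```

Tin 1 is at (477,70) with yaw about -4°, and tin 2 at (451,-95) with yaw about +21°. Top faces measure 55x45 mm, as described.

The tool can't pitch, so I'll use the pads as a hinge. I'll pinch each tin lightly near its lid on the +x side, then lead the grasp point along an arc about the -x bottom edge. The lid then comes towards the robot and the underside faces the cameras. Tin 1 goes first.

Emit:
arm_command --targets '[{"hand": 1,"x": 0.0198,"y": -0.0165,"z": 0,"yaw": 0},{"hand": 1,"x": 0.0198,"y": -0.0165,"z": 0,"yaw": 0},{"hand": 1,"x": 0.0198,"y": -0.0165,"z": 0,"yaw": 0},{"hand": 1,"x": 0.0198,"y": -0.0165,"z": 0,"yaw": 0},{"hand": 1,"x": 0.0198,"y": -0.0165,"z": 0,"yaw": 0.065},{"hand": 1,"x": 0,"y": 0,"z": 0.04,"yaw": 0},{"hand": 1,"x": 0,"y": 0,"z": 0.04,"yaw": 0},{"hand": 1,"x": 0,"y": 0,"z": 0.04,"yaw": 0},{"hand": 1,"x": 0,"y": 0,"z": 0.01,"yaw": 0},{"hand": 1,"x": 0,"y": 0,"z": 0,"yaw": 0}]'

```text
clock: 3.2
eef_pos: [494.8, 67.1, 155.0]
eef_rot: [3.141, 0.002, -0.066]
wrist_force: [0.8, 0.7, 1.1]
finger_gap: 93.8
finger_force: 0.0
```

Run:
```python
from h import *
im=camera("wrist")[:,:,::-1];b=camera("scene")[:,:,::-1]
cv2.imwrite("pics/w3.png",np.hstack([im[:,100:400],cv2.resize(b[110:230,190:340],(480,384))]))
```

```text
(no output)
```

View pics/w3.png

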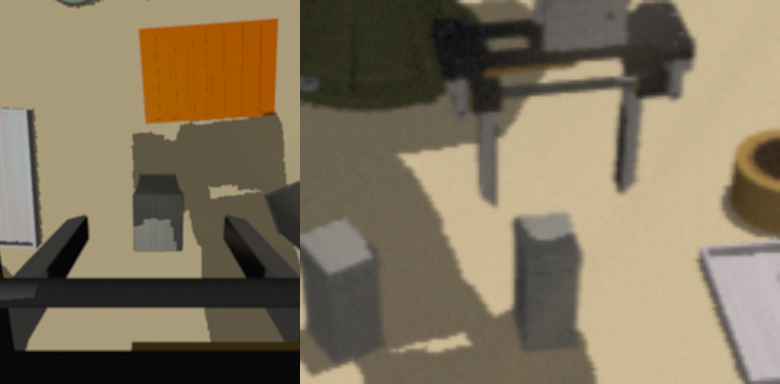

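The tin sits centred between the fingers (crop columns 133–183, fingers at 80 and 230). Next I'll descend and pinch with 4 N.

Emit:
arm_command --newtons 4 --targets '[{"hand": 1,"x": 0,"y": 0,"z": 0.03,"yaw": 0},{"hand": 1,"x": 0,"y": 0,"z": 0.03,"yaw": 0},{"hand": 1,"x": 0,"y": 0,"z": 0.026,"yaw": 0},{"hand": -1,"x": 0,"y": 0,"z": 0,"yaw": 0},{"hand": -1,"x": 0,"y": 0,"z": 0,"yaw": 0},{"hand": -1,"x": 0,"y": 0,"z": 0,"yaw": 0},{"hand": -1,"x": 0,"y": 0,"z": 0,"yaw": 0},{"hand": -1,"x": 0,"y": 0,"z": 0,"yaw": 0},{"hand": -1,"x": 0,"y": 0,"z": 0,"yaw": 0},{"hand": -1,"x": 0,"y": 0,"z": 0,"yaw": 0}]'

```text
clock: 4.3
eef_pos: [495.2, 67.1, 69.7]
eef_rot: [3.141, -0.001, -0.066]
wrist_force: [0.3, -1.6, 2.6]
finger_gap: 46.6
finger_force: 4.0
```

Emit:
arm_command --newtons 4 --targets '[{"hand": -1,"x": -0.0048,"y": 0,"z": -0.0022,"yaw": 0},{"hand": -1,"x": -0.0048,"y": 0,"z": -0.0022,"yaw": 0},{"hand": -1,"x": -0.0048,"y": 0,"z": -0.0022,"yaw": 0},{"hand": -1,"x": -0.005,"y": 0,"z": -0.0014,"yaw": 0},{"hand": -1,"x": -0.005,"y": 0,"z": -0.0014,"yaw": 0},{"hand": -1,"x": -0.005,"y": 0,"z": -0.0014,"yaw": 0},{"hand": -1,"x": -0.0052,"y": 0,"z": -0.0003,"yaw": 0},{"hand": -1,"x": -0.0052,"y": 0,"z": -0.0003,"yaw": 0},{"hand": -1,"x": -0.0052,"y": 0,"z": -0.0003,"yaw": 0},{"hand": -1,"x": -0.0052,"y": 0,"z": -0.0003,"yaw": 0}]'

```text
clock: 5.3
eef_pos: [444.5, 70.5, 81.4]
eef_rot: [3.142, 0.0, -0.066]
wrist_force: [-0.2, 0.2, -2.4]
finger_gap: 45.8
finger_force: 4.0
```

Run:
```python
from h import *
b=camera("scene")[:,:,::-1]
cv2.imwrite("pics/s4.png",cv2.resize(b[120:250,170:320],(600,520)))
```

```text
(no output)
```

View pics/s4.png

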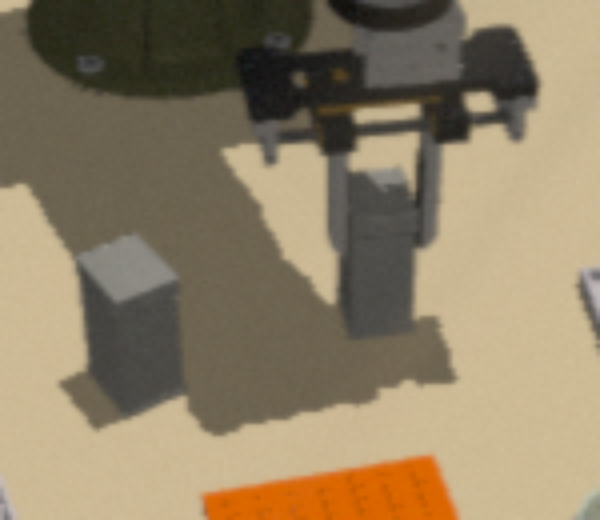

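The tin lifted and moved along almost upright instead of hinging, so pad friction beats its off-centre weight. I'll carry it back 50 mm, set it down and re-grip near the lid on the -x side. Then I'll press while dragging, so friction on the shelf tips it.

Emit:
arm_command --newtons 4 --targets '[{"hand": -1,"x": 0.012,"y": 0,"z": 0,"yaw": 0},{"hand": -1,"x": 0.013,"y": 0,"z": 0,"yaw": 0},{"hand": -1,"x": 0.013,"y": 0,"z": 0,"yaw": 0},{"hand": -1,"x": 0.012,"y": 0,"z": 0,"yaw": 0},{"hand": -1,"x": 0,"y": 0,"z": 0.004,"yaw": 0},{"hand": -1,"x": 0,"y": 0,"z": 0.004,"yaw": 0},{"hand": -1,"x": 0,"y": 0,"z": 0.003,"yaw": 0},{"hand": -1,"x": 0,"y": 0,"z": 0.001,"yaw": 0},{"hand": -1,"x": 0,"y": 0,"z": 0.001,"yaw": 0},{"hand": -1,"x": 0,"y": 0,"z": 0,"yaw": 0}]'

```text
clock: 6.35
eef_pos: [495.2, 67.1, 68.9]
eef_rot: [-3.142, -0.002, -0.066]
wrist_force: [2.7, -0.1, 4.5]
finger_gap: 45.8
finger_force: 4.0
```

Emit:
arm_command --newtons 3 --targets '[{"hand": -0.02,"x": 0,"y": 0,"z": 0,"yaw": 0},{"hand": 0.4,"x": 0,"y": 0,"z": 0,"yaw": 0},{"hand": 0.4,"x": 0,"y": 0,"z": -0.03,"yaw": 0},{"hand": 0.4,"x": 0,"y": 0,"z": -0.035,"yaw": 0},{"hand": 0.4,"x": 0,"y": 0,"z": 0,"yaw": 0}]'

```text
clock: 6.85
eef_pos: [496.2, 67.4, 137.0]
eef_rot: [-3.141, -0.005, -0.066]
wrist_force: [-0.1, 1.1, -1.0]
finger_gap: 65.9
finger_force: 0.0
```

Run:
```python
from h import *
s=manip.read_state();print(s["eef_pos"].round(1),s["finger_gap"],s["wrist_force"].round(1))
c=get_calibration("wrist");im=camera("wrist")[:,:,::-1].copy();cv2.imwrite("pics/w5.png",im)
print("tin top predicted for centre 477,70 :",proj(c,[[477,70,100],[505,70,100],[449,70,100]]).round())
hsv=cv2.cvtColor(im,cv2.COLOR_BGR2HSV);m=((hsv[...,1]<45)).astype('u1');m[:,:150]=0;m[:,350:]=0;m[:,190:215]*=1
for r in range(150,275,5): 
    x=np.where(m[r,200:315])[0]+200; print(r,(x.min(),x.max(),len(x)) if len(x) else 0, int(hsv[r,258,2]),end=' | ')
```

```text
[496.2  67.4 137. ] 65.89136759715343 [-0.1  1.1 -1. ]
tin top predicted for centre 477,70 : [[255. 232.]
 [253. 201.]
 [257. 262.]]
150 0 100 | 155 0 99 | 160 0 100 | 165 0 100 | 170 0 101 | 175 (np.int64(238), np.int64(274), 36) 70 | 180 (np.int64(238), np.int64(275), 38) 48 | 185 (np.int64(236), np.int64(277), 42) 50 | 190 (np.int64(235), np.int64(278), 44) 51 | 195 (np.int64(231), np.int64(282), 52) 57 | 200 (np.int64(230), np.int64(283), 54) 74 | 205 (np.int64(230), np.int64(283), 54) 74 | 210 (np.int64(231), np.int64(283), 53) 73 | 215 (np.int64(231), np.int64(282), 52) 72 | 220 (np.int64(200), np.int64(314), 66) 71 | 225 (np.int64(200), np.int64(314), 63) 71 | 230 (np.int64(200), np.int64(314), 57) 127 | 235 (np.int64(202), np.int64(282), 53) 131 | 240 (np.int64(200), np.int64(314), 57) 130 | 245 (np.int64(200), np.int64(313), 56) 130 | 250 (np.int64(231), np.int64(314), 53) 128 | 255 (np.int64(231), np.int64(314), 54) 127 | 260 (np.int64(314), np.int64(314), 1) 179 | 265 0 180 | 270 0 180 |
```

Tin 1 stands upright with its centre at about (481,69). Now I'll re-grip on its -x side near the lid.

Emit:
arm_command --newtons 3 --targets '[{"hand": 0.4,"x": -0.025,"y": 0,"z": 0,"yaw": 0},{"hand": 0.4,"x": 0,"y": 0,"z": 0.032,"yaw": 0},{"hand": 0.4,"x": 0,"y": 0,"z": 0.032,"yaw": 0},{"hand": -1,"x": 0,"y": 0,"z": 0,"yaw": 0},{"hand": -1,"x": 0,"y": 0,"z": 0,"yaw": 0},{"hand": -1,"x": 0,"y": 0,"z": 0,"yaw": 0},{"hand": -1,"x": 0,"y": 0,"z": 0,"yaw": 0}]'

```text
clock: 7.6
eef_pos: [470.4, 68.9, 70.5]
eef_rot: [-3.141, -0.001, -0.066]
wrist_force: [-0.9, 0.1, 2.6]
finger_gap: 46.3
finger_force: 3.0
```

Emit:
arm_command --newtons 3 --targets '[{"hand": -1,"x": 0,"y": 0,"z": 0.003,"yaw": 0},{"hand": -1,"x": -0.0048,"y": 0,"z": 0,"yaw": 0},{"hand": -1,"x": -0.0048,"y": 0,"z": 0,"yaw": 0},{"hand": -1,"x": -0.0048,"y": 0,"z": 0,"yaw": 0},{"hand": -1,"x": -0.0048,"y": 0,"z": 0,"yaw": 0},{"hand": -1,"x": -0.0048,"y": 0,"z": 0,"yaw": 0}]'

```text
clock: 8.2
eef_pos: [445.3, 70.4, 66.3]
eef_rot: [3.142, 0.0, -0.066]
wrist_force: [1.3, 0.6, -0.8]
finger_gap: 46.2
finger_force: 3.0
```

Run:
```python
from h import *
s=manip.read_state();print(s["eef_pos"].round(1),s["finger_gap"],s["wrist_force"].round(1))
c=get_calibration("wrist");im=camera("wrist")[:,:,::-1].copy();cv2.imwrite("pics/w6.png",im)
hsv=cv2.cvtColor(im,cv2.COLOR_BGR2HSV)
print("V col258",[(r,int(hsv[r,258,2]),int(hsv[r,258,1])) for r in range(120,275,6)])
b=camera("scene")[:,:,::-1];cv2.imwrite("pics/s6.png",b)
sc=get_calibration("scene");a=s["eef_pos"];print("bottom +x edge if pivoting at 453: tilt15 ",proj(sc,[[507,69,15],[509,69,0],[485,69,0]]).round())
h2=cv2.cvtColor(b,cv2.COLOR_BGR2HSV)
u=int(proj(sc,[[485,69,0]])[0,0]);print(u,[(r,int(h2[r,u,2]),int(h2[r,u,1])) for r in range(170,232,3)])
```

```text
[445.3  70.4  66.3] 46.19666295147739 [ 1.3  0.6 -0.8]
V col258 [(120, 189, 70), (126, 189, 70), (132, 184, 72), (138, 116, 20), (144, 63, 20), (150, 55, 14), (156, 57, 22), (162, 58, 22), (168, 57, 18), (174, 58, 13), (180, 61, 17), (186, 60, 21), (192, 71, 18), (198, 74, 17), (204, 74, 21), (210, 74, 21), (216, 72, 18), (222, 73, 21), (228, 72, 14), (234, 72, 21), (240, 72, 21), (246, 71, 18), (252, 71, 18), (258, 71, 18), (264, 72, 18), (270, 69, 18)]
bottom +x edge if pivoting at 453: tilt15  [[270. 215.]
 [270. 220.]
 [267. 213.]]
267 [(170, 203, 69), (173, 89, 46), (176, 69, 15), (179, 71, 11), (182, 86, 18), (185, 81, 22), (188, 82, 19), (191, 82, 12), (194, 82, 16), (197, 81, 22), (200, 83, 18), (203, 84, 12), (206, 88, 32), (209, 93, 30), (212, 96, 37), (215, 100, 33), (218, 115, 69), (221, 204, 69), (224, 204, 70), (227, 206, 68), (230, 204, 68)]
```

Run:
```python
from h import *
cv2.imwrite("pics/v6.png",np.hstack([cv2.imread("pics/w6.png")[80:384,100:400],cv2.resize(cv2.imread("pics/s6.png")[150:235,210:320],(394,304),interpolation=2)]))
```

```text
(no output)
```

View pics/v6.png

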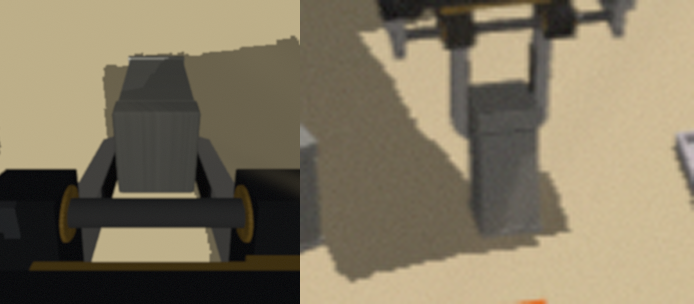

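The tin leans back: in the wrist view its +x bottom edge is at row 137, the top +x edge at row 188 and the top -x edge at row 272. I'll solve the tilt from those three edges.

```bash
cat >> h.py <<'E'
from scipy.optimize import least_squares
def edges(px,pz,t):  # along tool-x from pivot; lid towards -x: +x bottom, +x top, -x top
    u=np.array([np.cos(t),np.sin(t)]);w=np.array([-np.sin(t),np.cos(t)]);p=np.array([px,pz])
    return np.array([p+56*u,p+56*u+100*w,p+100*w])
def solve(c,rows,y,x0,col=258,pz=None):
    def f(v):
        e=edges(v[0],v[1] if pz is None else pz,v[-1]);return proj(c,np.c_[e[:,0],np.full(3,y),e[:,1]])[:,1]-rows
    return least_squares(f,[x0,0,.2] if pz is None else [x0,.2])
E
python3 - <<'E'
from h import *
c=get_calibration("wrist")
for k in (dict(),dict(pz=0)):
    s=solve(c,np.array([137,188,272]),70,440,**k);print(s.x.round(2),s.fun.round(1))
E
```

```text
[4.4941e+02 4.4000e-01 2.1000e-01] [0. 0. 0.]
[4.4934e+02 2.1000e-01] [ 0.1  0.1 -0.2]
```

The fit is consistent: tilt 0.21 rad (12°), pivot edge at x=449 on the shelf. I'll continue the arc.

Emit:
arm_command --newtons 3 --targets '[{"hand": -1,"x": -0.0042,"y": 0,"z": 0.0007,"yaw": 0},{"hand": -1,"x": -0.0042,"y": 0,"z": 0.0007,"yaw": 0},{"hand": -1,"x": -0.0042,"y": 0,"z": 0.0007,"yaw": 0},{"hand": -1,"x": -0.0042,"y": 0,"z": 0.0007,"yaw": 0},{"hand": -1,"x": -0.0042,"y": 0,"z": 0.0007,"yaw": 0},{"hand": -1,"x": -0.0039,"y": 0,"z": 0.0017,"yaw": 0},{"hand": -1,"x": -0.0039,"y": 0,"z": 0.0017,"yaw": 0},{"hand": -1,"x": -0.0039,"y": 0,"z": 0.0017,"yaw": 0},{"hand": -1,"x": -0.0039,"y": 0,"z": 0.0017,"yaw": 0},{"hand": -1,"x": -0.0039,"y": 0,"z": 0.0017,"yaw": 0}]'

```text
clock: 9.3
eef_pos: [405.2, 73.1, 54.2]
eef_rot: [-3.142, 0.0, -0.066]
wrist_force: [1.6, -0.4, -0.8]
finger_gap: 45.9
finger_force: 3.0
```

Run:
```python
from h import *
im=camera("wrist")[:,:,::-1].copy();cv2.imwrite("pics/w7.png",im)
hsv=cv2.cvtColor(im,cv2.COLOR_BGR2HSV)
print([(r,int(hsv[r,250:266,2].mean()),int(hsv[r,250:266,1].mean())) for r in range(90,282,5)])
```

```text
[(90, 189, 70), (95, 189, 70), (100, 97, 20), (105, 98, 21), (110, 96, 21), (115, 96, 21), (120, 96, 21), (125, 96, 21), (130, 96, 22), (135, 96, 21), (140, 96, 21), (145, 96, 21), (150, 96, 19), (155, 68, 18), (160, 66, 20), (165, 65, 19), (170, 66, 22), (175, 66, 19), (180, 66, 18), (185, 66, 19), (190, 67, 19), (195, 67, 19), (200, 64, 21), (205, 68, 20), (210, 68, 19), (215, 69, 19), (220, 70, 19), (225, 70, 19), (230, 63, 20), (235, 62, 18), (240, 63, 21), (245, 62, 19), (250, 62, 18), (255, 61, 19), (260, 61, 19), (265, 60, 18), (270, 187, 70), (275, 190, 71), (280, 26, 17)]
```

Run:
```python
from h import *
c=get_calibration("wrist")
for k in (dict(),dict(pz=0)):
    s=solve(c,np.array([97,228,268]),73,449,**k);print(s.x.round(2),s.fun.round(1))
```

```text
[450.15  -0.55   0.72] [0. 0. 0.]
[450.2    0.72] [-0.2 -0.   0.3]
```

Tilt is 41° and the pivot is holding at x=450. Continuing.

Emit:
arm_command --newtons 3 --targets '[{"hand": -1,"x": -0.0033,"y": 0,"z": 0.0026,"yaw": 0},{"hand": -1,"x": -0.0033,"y": 0,"z": 0.0026,"yaw": 0},{"hand": -1,"x": -0.0033,"y": 0,"z": 0.0026,"yaw": 0},{"hand": -1,"x": -0.0033,"y": 0,"z": 0.0026,"yaw": 0},{"hand": -1,"x": -0.0033,"y": 0,"z": 0.0026,"yaw": 0},{"hand": -1,"x": -0.0026,"y": 0,"z": 0.0034,"yaw": 0},{"hand": -1,"x": -0.0026,"y": 0,"z": 0.0034,"yaw": 0},{"hand": -1,"x": -0.0026,"y": 0,"z": 0.0034,"yaw": 0},{"hand": -1,"x": -0.0026,"y": 0,"z": 0.0034,"yaw": 0},{"hand": -1,"x": -0.0026,"y": 0,"z": 0.0034,"yaw": 0}]'

```text
clock: 10.35
eef_pos: [376.0, 75.0, 24.1]
eef_rot: [-3.142, -0.0, -0.066]
wrist_force: [-0.4, 0.5, 0.6]
finger_gap: 46.3
finger_force: 3.0
```

Emit:
arm_command --newtons 3 --targets '[{"hand": -1,"x": -0.0017,"y": 0,"z": 0.0037,"yaw": 0},{"hand": -1,"x": -0.0017,"y": 0,"z": 0.0037,"yaw": 0},{"hand": -1,"x": -0.0017,"y": 0,"z": 0.0037,"yaw": 0},{"hand": -1,"x": -0.0017,"y": 0,"z": 0.0037,"yaw": 0},{"hand": -1,"x": -0.0016,"y": 0,"z": 0.0037,"yaw": 0},{"hand": -1,"x": -0.0015,"y": 0,"z": 0.003,"yaw": 0},{"hand": -1,"x": 0,"y": 0,"z": 0,"yaw": 0}]'

```text
clock: 11.05
eef_pos: [366.0, 75.7, 2.6]
eef_rot: [3.142, 0.0, -0.066]
wrist_force: [-0.1, -0.6, -1.1]
finger_gap: 45.8
finger_force: 3.0
```

Run:
```python
from h import *
im=camera("wrist")[:,:,::-1].copy();cv2.imwrite("pics/w8.png",im)
b=camera("scene")[:,:,::-1].copy();cv2.imwrite("pics/s8.png",b)
hsv=cv2.cvtColor(im,cv2.COLOR_BGR2HSV)
print([(r,int(hsv[r,250:266,2].mean()),int(hsv[r,250:266,1].mean())) for r in range(50,282,5)])
sc=get_calibration("scene");h=cv2.cvtColor(b,cv2.COLOR_BGR2HSV)
# underside patch rectified: plane x=450, y 50..96, z 0..56
q=proj(sc,[[450,47,56],[450,93,56],[450,93,0],[450,47,0]]).astype('f4');print(q.round())
```

```text
[(50, 189, 70), (55, 189, 70), (60, 189, 70), (65, 189, 70), (70, 188, 70), (75, 130, 19), (80, 132, 17), (85, 90, 16), (90, 130, 19), (95, 130, 18), (100, 131, 17), (105, 132, 18), (110, 132, 18), (115, 132, 16), (120, 133, 17), (125, 134, 17), (130, 134, 17), (135, 135, 18), (140, 135, 18), (145, 136, 18), (150, 137, 18), (155, 137, 17), (160, 137, 17), (165, 138, 17), (170, 132, 19), (175, 80, 17), (180, 76, 16), (185, 76, 15), (190, 75, 15), (195, 76, 17), (200, 76, 19), (205, 75, 16), (210, 75, 17), (215, 74, 16), (220, 74, 20), (225, 74, 19), (230, 73, 16), (235, 73, 17), (240, 73, 18), (245, 73, 20), (250, 73, 20), (255, 73, 17), (260, 47, 18), (265, 70, 18), (270, 73, 18), (275, 74, 19), (280, 28, 9)]
[[257. 191.]
 [273. 188.]
 [272. 204.]
 [256. 206.]]
```

Nearly flat (about 86°). I'll release gently, then back off in +x and up to read the underside.

Emit:
arm_command --newtons 3 --targets '[{"hand": -0.01,"x": 0,"y": 0,"z": 0,"yaw": 0},{"hand": 0.01,"x": 0,"y": 0,"z": 0,"yaw": 0},{"hand": 0.1,"x": 0,"y": 0,"z": 0,"yaw": 0},{"hand": 0.4,"x": 0,"y": 0,"z": 0,"yaw": 0},{"hand": 0.4,"x": 0,"y": 0,"z": -0.04,"yaw": 0},{"hand": 0.4,"x": 0.03,"y": 0,"z": -0.04,"yaw": 0},{"hand": 0.4,"x": 0.03,"y": 0,"z": -0.04,"yaw": 0},{"hand": 0.4,"x": 0.04,"y": 0,"z": 0,"yaw": 0},{"hand": 0.4,"x": 0.03,"y": 0,"z": 0,"yaw": 0},{"hand": 0.4,"x": 0,"y": 0,"z": 0,"yaw": 0}]'

```text
clock: 12.15
eef_pos: [498.3, 66.7, 122.8]
eef_rot: [-3.142, -0.001, -0.067]
wrist_force: [-0.4, -0.6, -1.1]
finger_gap: 65.4
finger_force: 0.0
```

```bash
cat >> h.py <<'E'
def patch(name,C,yaw,z0=0,f=None,size=(46,56)):
    """underside plane at C (x,y of its middle), outward normal along yaw; ascii of rectified patch"""
    im=cv2.imread(f) if f else camera(name)[:,:,::-1].copy()
    c=get_calibration(name);l=np.array([-np.sin(yaw),np.cos(yaw)])
    P=[[*(np.array(C)-23*l),z0+56],[*(np.array(C)+23*l),z0+56],[*(np.array(C)+23*l),z0],[*(np.array(C)-23*l),z0]]
    q=proj(c,P).astype('f4')
    M=cv2.getPerspectiveTransform(q,np.float32([[0,0],[23,0],[23,28],[0,28]]))
    g=cv2.cvtColor(cv2.warpPerspective(im,M,(23,28)),cv2.COLOR_BGR2GRAY)
    print(q.round().tolist());print(g[::2,::2]);return im
E
python3 - <<'E'
from h import *
s=manip.read_state();print(s["eef_pos"].round(1))
im=patch("wrist",(450,72),-.066);cv2.imwrite("pics/w9.png",im)
patch("scene",(450,72),-.066)
hsv=cv2.cvtColor(im,cv2.COLOR_BGR2HSV);m=((hsv[...,1]<40)&(hsv[...,2]>20)).astype('u1');m[:,:200]=0;m[:,315:]=0
for k in cv2.findContours(m,0,2)[0]:
    if cv2.contourArea(k)>800:print(cv2.approxPolyDP(k,3,True)[:,0].tolist())
E
```

```text
[498.3  66.7 122.8]
[[278.0, 247.0], [231.0, 247.0], [235.0, 226.0], [274.0, 226.0]]
[[ 57  47  46  42  35  32  33  37  45  47  47 113]
 [ 59  48  42  26  20  20  19  20  29  45  47 114]
 [ 60  48  26  18  27  38  36  24  19  32  48 115]
 [ 60  45  18  24  43  49  48  42  19  19  47 117]
 [ 60  40  18  32  49  48  47  48  26  20  45 119]
 [ 59  42  16  32  49  47  48  48  26  17  44 113]
 [ 58  46  23  24  46  47  47  43  20  24  46 113]
 [ 62  48  34  22  32  37  37  29  21  38  47 113]
 [ 61  47  45  36  27  27  26  27  36  47  45 115]
 [ 61  49  49  47  43  40  40  44  47  49  50 116]
 [ 60  56  57  55  56  56  55  56  56  56  65 115]
 [ 63  63  62  62  62  62  63  62  62  61  72 119]
 [ 75  75  74  74  73  74  73  73  73  73  88 135]
 [ 90  89  88  88  88  88  88  88  88  98 130 158]]
[[257.0, 190.0], [274.0, 188.0], [273.0, 204.0], [257.0, 206.0]]
[[108 112 113 111 112 114 114 112 114 112 119 161]
 [ 81  83  83  85  84  80  81  82  82  84  87 136]
 [ 76  78  76  72  64  59  64  68  76  78  81 132]
 [ 76  75  64  46  36  41  43  48  62  76  84 140]
 [ 74  67  48  40  43  42  43  42  47  65  83 138]
 [ 75  59  39  47  65  72  68  59  43  52  79 137]
 [ 72  56  38  59  72  76  76  70  48  49  77 133]
 [ 73  54  38  61  76  76  77  75  52  50  79 134]
 [ 72  58  37  55  76  75  77  70  53  55  84 140]
 [ 74  65  42  42  55  64  63  58  50  64  87 138]
 [ 74  75  60  45  42  46  45  51  60  77  89 133]
 [ 75  78  75  70  57  54  58  65  76  83  89 133]
 [ 76  78  76  78  79  73  75  81  85  85  91 134]
 [ 81  79  78  76  78  78  80  84  85  87  98 142]]
[[239, 229], [233, 250], [235, 279], [201, 279], [200, 305], [234, 305], [237, 334], [275, 334], [275, 307], [314, 306], [314, 279], [278, 279], [279, 250], [274, 230]]
```

The underside shows a clear ring, in both the wrist and scene views. So tin 1 is tin_ring and goes to tray_ring at (531,-266), and tin 2 must be tin_bar (I'll check it). I'll grip tin_ring across its middle.

Emit:
arm_command --newtons 25 --targets '[{"hand": 0.4,"x": -0.033,"y": 0,"z": 0,"yaw": 0},{"hand": 0.4,"x": -0.033,"y": 0,"z": 0,"yaw": 0},{"hand": 0.4,"x": -0.0325,"y": 0,"z": 0,"yaw": 0},{"hand": 0.4,"x": 0,"y": 0,"z": 0.04,"yaw": 0},{"hand": 0.4,"x": 0,"y": 0,"z": 0.04,"yaw": 0},{"hand": 0.4,"x": 0,"y": 0,"z": 0.032,"yaw": 0},{"hand": -1,"x": 0,"y": 0,"z": 0,"yaw": 0},{"hand": -1,"x": 0,"y": 0,"z": 0,"yaw": 0},{"hand": -1,"x": 0,"y": 0,"z": 0,"yaw": 0},{"hand": -1,"x": 0,"y": 0,"z": 0,"yaw": 0}]'

```text
clock: 13.25
eef_pos: [398.5, 73.7, 12.5]
eef_rot: [-3.141, -0.002, -0.066]
wrist_force: [-4.4, 0.0, 9.4]
finger_gap: 45.8
finger_force: 25.0
```

Emit:
arm_command --newtons 25 --targets '[{"hand": -1,"x": 0,"y": 0,"z": -0.02,"yaw": 0},{"hand": -1,"x": 0,"y": 0,"z": -0.03,"yaw": 0},{"hand": -1,"x": 0,"y": 0,"z": -0.03,"yaw": 0},{"hand": -1,"x": 0,"y": 0,"z": -0.03,"yaw": 0},{"hand": -1,"x": 0,"y": 0,"z": -0.03,"yaw": 0},{"hand": -1,"x": 0,"y": 0,"z": -0.02,"yaw": 0},{"hand": -1,"x": 0,"y": 0,"z": 0,"yaw": 0}]'

```text
clock: 13.95
eef_pos: [398.8, 73.7, 174.0]
eef_rot: [-3.141, -0.006, -0.066]
wrist_force: [0.8, 0.7, -3.3]
finger_gap: 46.0
finger_force: 25.0
```

Emit:
arm_command --newtons 25 --targets '[{"hand": -1,"x": 0.0154,"y": 0.033,"z": 0,"yaw": 0},{"hand": -1,"x": 0.0154,"y": 0.033,"z": 0,"yaw": 0},{"hand": -1,"x": 0.0154,"y": 0.033,"z": 0,"yaw": 0},{"hand": -1,"x": 0.0154,"y": 0.033,"z": 0,"yaw": 0},{"hand": -1,"x": 0.0154,"y": 0.033,"z": 0,"yaw": 0},{"hand": -1,"x": 0.0154,"y": 0.033,"z": 0,"yaw": 0},{"hand": -1,"x": 0.0154,"y": 0.033,"z": 0,"yaw": 0},{"hand": -1,"x": 0.0154,"y": 0.033,"z": 0,"yaw": 0},{"hand": -1,"x": 0.0154,"y": 0.033,"z": 0,"yaw": 0},{"hand": -1,"x": 0.0154,"y": 0.033,"z": 0,"yaw": 0}]'

```text
clock: 14.95
eef_pos: [529.5, -267.1, 169.7]
eef_rot: [-3.141, 0.001, -0.066]
wrist_force: [0.0, 0.5, -1.9]
finger_gap: 45.9
finger_force: 25.0
```

Emit:
arm_command --newtons 25 --targets '[{"hand": -1,"x": 0,"y": 0,"z": 0,"yaw": -0.1},{"hand": -1,"x": 0,"y": 0,"z": 0,"yaw": -0.1},{"hand": -1,"x": 0,"y": 0,"z": 0.03,"yaw": 0},{"hand": -1,"x": 0,"y": 0,"z": 0.03,"yaw": 0},{"hand": -1,"x": 0,"y": 0,"z": 0.03,"yaw": 0},{"hand": -1,"x": 0,"y": 0,"z": 0,"yaw": 0}]'

```text
clock: 15.55
eef_pos: [527.2, -264.6, 76.2]
eef_rot: [-3.137, 0.006, 0.134]
wrist_force: [0.2, -0.5, -2.2]
finger_gap: 45.6
finger_force: 25.0
```

Run:
```python
from h import *
s=manip.read_state();print(s["eef_pos"].round(1),s["eef_rot"].round(3))
c=get_calibration("scene");b=camera("scene")[:,:,::-1].copy();cv2.imwrite("pics/s10.png",b)
t=get_calibration("top");print(proj(t,[[531,-266,4]]).round())
# ring mark of tray in initial top image & scene
a=cv2.imread("pics/top0.png");g=cv2.cvtColor(a,6)[155:195,312:358]
m=(g<90).astype('u1');n,l,st,ce=cv2.connectedComponentsWithStats(m);i=1+st[1:,4].argmax();print(st[i],ray(t,ce[i]+[312,155],4).round())
w=cv2.cvtColor(cv2.imread("pics/scene0.png"),6)[225:270,110:170];m=(w<90).astype('u1');n,l,st,ce=cv2.connectedComponentsWithStats(m);i=1+st[1:,4].argmax();print(st[i],ray(c,ce[i]+[110,225],4).round())
```

```text
[ 527.2 -264.6   76.2] [-3.137  0.006  0.134]
[[332. 172.]]
[ 10   5  25  24 307] [[ 532. -271.    4.]]
[ 11   9  37  27 445] [[ 534. -271.    4.]]
```

Emit:
arm_command --newtons 25 --targets '[{"hand": -1,"x": 0.005,"y": 0.0055,"z": 0.012,"yaw": 0},{"hand": -1,"x": 0,"y": 0,"z": 0.014,"yaw": 0},{"hand": -1,"x": 0,"y": 0,"z": 0.012,"yaw": 0},{"hand": -1,"x": 0,"y": 0,"z": 0.009,"yaw": 0},{"hand": -1,"x": 0,"y": 0,"z": 0.005,"yaw": 0},{"hand": -1,"x": 0,"y": 0,"z": 0.003,"yaw": 0},{"hand": -1,"x": 0,"y": 0,"z": 0.002,"yaw": 0},{"hand": -1,"x": 0,"y": 0,"z": 0.001,"yaw": 0},{"hand": -1,"x": 0,"y": 0,"z": 0,"yaw": 0}]'

```text
clock: 16.5
eef_pos: [535.3, -270.7, 23.2]
eef_rot: [3.141, -0.0, 0.134]
wrist_force: [-0.3, -0.3, -1.7]
finger_gap: 45.8
finger_force: 25.0
```

Emit:
arm_command --newtons 25 --targets '[{"hand": -1,"x": 0,"y": 0,"z": 0.002,"yaw": 0},{"hand": -1,"x": 0,"y": 0,"z": 0.002,"yaw": 0},{"hand": -1,"x": 0,"y": 0,"z": 0.001,"yaw": 0},{"hand": -1,"x": 0,"y": 0,"z": 0,"yaw": 0}]'

```text
clock: 16.9
eef_pos: [535.1, -270.6, 17.7]
eef_rot: [-3.141, 0.0, 0.134]
wrist_force: [-0.2, 0.5, -2.4]
finger_gap: 45.7
finger_force: 25.0
```

Emit:
arm_command --newtons 25 --targets '[{"hand": -1,"x": 0,"y": 0,"z": 0.001,"yaw": 0},{"hand": -1,"x": 0,"y": 0,"z": 0.0005,"yaw": 0},{"hand": -1,"x": 0,"y": 0,"z": 0,"yaw": 0}]'

```text
clock: 17.2
eef_pos: [535.2, -270.7, 16.7]
eef_rot: [3.141, -0.0, 0.134]
wrist_force: [-1.8, 0.7, 2.1]
finger_gap: 45.7
finger_force: 25.0
```

Emit:
arm_command --newtons 3 --targets '[{"hand": 0,"x": 0,"y": 0,"z": 0,"yaw": 0},{"hand": 0.4,"x": 0,"y": 0,"z": 0,"yaw": 0},{"hand": 0.4,"x": 0,"y": 0,"z": -0.02,"yaw": 0},{"hand": 0.4,"x": 0,"y": 0,"z": -0.03,"yaw": 0},{"hand": 0.4,"x": 0,"y": 0,"z": -0.035,"yaw": 0},{"hand": 0.6,"x": 0,"y": 0,"z": -0.035,"yaw": -0.116},{"hand": 0.6,"x": 0,"y": 0,"z": -0.025,"yaw": -0.116}]'

```text
clock: 17.9
eef_pos: [535.6, -270.9, 164.0]
eef_rot: [3.14, -0.002, 0.37]
wrist_force: [-0.0, 0.2, -0.2]
finger_gap: 74.7
finger_force: 0.0
```

Emit:
arm_command --newtons 3 --targets '[{"hand": 0.6,"x": -0.002,"y": -0.028,"z": 0,"yaw": 0},{"hand": 0.6,"x": -0.002,"y": -0.028,"z": 0,"yaw": 0},{"hand": 0.6,"x": -0.002,"y": -0.028,"z": 0,"yaw": 0},{"hand": 0.6,"x": -0.002,"y": -0.028,"z": 0,"yaw": 0},{"hand": 0.6,"x": -0.002,"y": -0.028,"z": 0,"yaw": 0},{"hand": 0.6,"x": -0.002,"y": -0.028,"z": 0,"yaw": 0},{"hand": 0.6,"x": -0.002,"y": -0.026,"z": 0,"yaw": 0},{"hand": 0.6,"x": 0,"y": 0,"z": 0,"yaw": 0}]'

```text
clock: 18.7
eef_pos: [452.0, -92.6, 161.8]
eef_rot: [3.142, -0.0, 0.368]
wrist_force: [-1.2, 0.2, 0.4]
finger_gap: 75.2
finger_force: 0.0
```

Run:
```python
from h import *
s=manip.read_state();print(s["eef_pos"].round(1),s["eef_rot"].round(3))
im=camera("wrist")[:,:,::-1].copy();cv2.imwrite("pics/w11.png",im);c=get_calibration("wrist")
hsv=cv2.cvtColor(im,cv2.COLOR_BGR2HSV)
for r in range(150,282,6):
    x=np.where(hsv[r,195:320,1]<40)[0]+195;print(r,(x.min(),x.max(),len(x)) if len(x) else 0,int(hsv[r,258,2]),end='|')
y=.366
for d in(-28,0,28):
    print(proj(c,[[451+d*np.cos(y)-k*np.sin(y)*23,-95+d*np.sin(y)+k*23*np.cos(y),100] for k in(1,-1)]).round())
```

```text
[452.  -92.6 161.8] [ 3.142 -0.     0.368]
150 0 166|156 0 142|162 (np.int64(244), np.int64(245), 2) 68|168 (np.int64(243), np.int64(278), 36) 44|174 (np.int64(240), np.int64(282), 43) 45|180 (np.int64(238), np.int64(286), 49) 65|186 (np.int64(238), np.int64(286), 49) 65|192 (np.int64(238), np.int64(285), 48) 66|198 (np.int64(238), np.int64(285), 48) 67|204 (np.int64(238), np.int64(285), 48) 67|210 (np.int64(238), np.int64(284), 47) 66|216 (np.int64(197), np.int64(284), 48) 63|222 (np.int64(195), np.int64(319), 54) 63|228 (np.int64(239), np.int64(284), 46) 61|234 0 73|240 (np.int64(195), np.int64(314), 3) 93|246 (np.int64(317), np.int64(317), 1) 93|252 0 94|258 0 92|264 0 93|270 0 93|276 0 90|[[233. 233.]
 [281. 233.]]
[[232. 204.]
 [282. 204.]]
[[231. 174.]
 [283. 174.]]
```

Tin 2's top is at columns 238–285 and rows 178–231, so it's 6 mm to the right of the tool line and 2 mm back. Correct and pinch.

Emit:
arm_command --newtons 3 --targets '[{"hand": 0.6,"x": -0.011,"y": 0.006,"z": 0,"yaw": 0},{"hand": 0.6,"x": 0,"y": 0,"z": 0.03,"yaw": 0},{"hand": 0.6,"x": 0,"y": 0,"z": 0.03,"yaw": 0},{"hand": 0.6,"x": 0,"y": 0,"z": 0.028,"yaw": 0},{"hand": -1,"x": 0,"y": 0,"z": 0,"yaw": 0},{"hand": -1,"x": 0,"y": 0,"z": 0,"yaw": 0},{"hand": -1,"x": 0,"y": 0,"z": 0,"yaw": 0},{"hand": -1,"x": 0,"y": 0,"z": 0,"yaw": 0},{"hand": -1,"x": 0,"y": 0,"z": 0,"yaw": 0}]'

```text
clock: 19.65
eef_pos: [445.1, -104.1, 74.4]
eef_rot: [3.141, -0.001, 0.366]
wrist_force: [0.1, 2.0, 3.5]
finger_gap: 46.6
finger_force: 3.1
```

Emit:
arm_command --newtons 3 --targets '[{"hand": -1,"x": 0,"y": 0,"z": 0.003,"yaw": 0},{"hand": -1,"x": -0.0048,"y": 0,"z": 0,"yaw": 0},{"hand": -1,"x": -0.0048,"y": 0,"z": 0,"yaw": 0},{"hand": -1,"x": -0.0048,"y": 0,"z": 0,"yaw": 0},{"hand": -1,"x": -0.0048,"y": 0,"z": 0,"yaw": 0},{"hand": -1,"x": -0.0048,"y": 0,"z": 0,"yaw": 0}]'

```text
clock: 20.25
eef_pos: [421.6, -112.9, 70.3]
eef_rot: [3.142, 0.0, 0.366]
wrist_force: [0.8, 1.1, -0.8]
finger_gap: 46.9
finger_force: 2.9
```

Run:
```python
from h import *
im=camera("wrist")[:,:,::-1].copy();cv2.imwrite("pics/w12.png",im)
hsv=cv2.cvtColor(im,cv2.COLOR_BGR2HSV)
print([(r,int(hsv[r,250:266,2].mean()),int(hsv[r,250:266,1].mean())) for r in range(100,282,4)])
```

```text
[(100, 181, 70), (104, 182, 70), (108, 182, 70), (112, 181, 70), (116, 181, 70), (120, 182, 70), (124, 182, 70), (128, 182, 70), (132, 181, 70), (136, 182, 70), (140, 144, 68), (144, 97, 21), (148, 68, 21), (152, 68, 19), (156, 68, 19), (160, 68, 19), (164, 68, 22), (168, 68, 22), (172, 68, 18), (176, 69, 20), (180, 69, 17), (184, 65, 18), (188, 66, 19), (192, 62, 22), (196, 59, 22), (200, 70, 21), (204, 69, 20), (208, 69, 21), (212, 68, 20), (216, 68, 20), (220, 68, 19), (224, 67, 19), (228, 67, 18), (232, 67, 19), (236, 67, 19), (240, 67, 17), (244, 67, 19), (248, 67, 19), (252, 67, 20), (256, 67, 20), (260, 67, 22), (264, 66, 20), (268, 66, 19), (272, 66, 20), (276, 74, 46), (280, 26, 11)]
```

```bash
cat >> h.py <<'E'
def solve2(rows,yaw):
    c=get_calibration("wrist");p=manip.read_state()["eef_pos"];e=np.array([np.cos(yaw),np.sin(yaw)])
    def f(v):
        q=edges(v[0],v[1],v[2]);return proj(c,np.c_[p[:2]+q[:,:1]*e,q[:,1]])[:,1]-rows
    s=least_squares(f,[10,0,.4]);g=np.array([-s.x[0],p[2]+19-s.x[1]])
    print("pivot ahead of TCP,z,tilt",s.x.round(2),"G r,angle",np.hypot(*g).round(1),np.degrees(np.arctan2(g[1],g[0])).round(1));return s.x
E
python3 - <<'E'
from h import *
solve2(np.array([141.5,198,276]),.366);solve2(np.array([141.5,190,276]),.366)
E
```

```text
pivot ahead of TCP,z,tilt [ 0.6  -1.18  0.24] G r,angle 90.4 90.4
pivot ahead of TCP,z,tilt [0.23 6.01 0.18] G r,angle 83.2 90.2
```

Tilt is 14° with the pivot on the shelf. Continuing the arc as with tin 1.

Emit:
arm_command --newtons 3 --targets '[{"hand": -1,"x": -0.0045,"y": 0,"z": 0.0006,"yaw": 0},{"hand": -1,"x": -0.0045,"y": 0,"z": 0.0006,"yaw": 0},{"hand": -1,"x": -0.0045,"y": 0,"z": 0.0006,"yaw": 0},{"hand": -1,"x": -0.0045,"y": 0,"z": 0.0006,"yaw": 0},{"hand": -1,"x": -0.0045,"y": 0,"z": 0.0006,"yaw": 0},{"hand": -1,"x": -0.0042,"y": 0,"z": 0.0017,"yaw": 0},{"hand": -1,"x": -0.0042,"y": 0,"z": 0.0017,"yaw": 0},{"hand": -1,"x": -0.0042,"y": 0,"z": 0.0017,"yaw": 0},{"hand": -1,"x": -0.0042,"y": 0,"z": 0.0017,"yaw": 0},{"hand": -1,"x": -0.0042,"y": 0,"z": 0.0017,"yaw": 0}]'

```text
clock: 21.3
eef_pos: [381.2, -128.3, 58.7]
eef_rot: [-3.142, 0.0, 0.366]
wrist_force: [0.3, 0.8, -0.2]
finger_gap: 45.8
finger_force: 3.0
```

Run:
```python
from h import *
im=camera("wrist")[:,:,::-1].copy();cv2.imwrite("pics/w13.png",im)
hsv=cv2.cvtColor(im,cv2.COLOR_BGR2HSV)
print([(r,int(hsv[r,250:266,2].mean())) for r in range(84,282,4)])
solve2(np.array([97,228,268]),.366)
```

```text
[(84, 182), (88, 183), (92, 183), (96, 183), (100, 184), (104, 102), (108, 99), (112, 98), (116, 98), (120, 98), (124, 98), (128, 98), (132, 98), (136, 98), (140, 98), (144, 98), (148, 99), (152, 99), (156, 99), (160, 99), (164, 100), (168, 99), (172, 100), (176, 100), (180, 99), (184, 94), (188, 82), (192, 79), (196, 70), (200, 66), (204, 59), (208, 65), (212, 65), (216, 66), (220, 67), (224, 67), (228, 70), (232, 61), (236, 60), (240, 60), (244, 60), (248, 59), (252, 59), (256, 59), (260, 59), (264, 58), (268, 69), (272, 102), (276, 99), (280, 26)]
pivot ahead of TCP,z,tilt [45.56  3.62  0.72] G r,angle 86.8 121.7
```

Edges are at rows 102, 230 and 270, so tilt is about 41°, as before. Continuing.

Emit:
arm_command --newtons 3 --targets '[{"hand": -1,"x": -0.0036,"y": 0,"z": 0.0027,"yaw": 0},{"hand": -1,"x": -0.0036,"y": 0,"z": 0.0027,"yaw": 0},{"hand": -1,"x": -0.0036,"y": 0,"z": 0.0027,"yaw": 0},{"hand": -1,"x": -0.0036,"y": 0,"z": 0.0027,"yaw": 0},{"hand": -1,"x": -0.0036,"y": 0,"z": 0.0027,"yaw": 0},{"hand": -1,"x": -0.0028,"y": 0,"z": 0.0035,"yaw": 0},{"hand": -1,"x": -0.0028,"y": 0,"z": 0.0035,"yaw": 0},{"hand": -1,"x": -0.0028,"y": 0,"z": 0.0035,"yaw": 0},{"hand": -1,"x": -0.0028,"y": 0,"z": 0.0035,"yaw": 0},{"hand": -1,"x": -0.0028,"y": 0,"z": 0.0035,"yaw": 0}]'

```text
clock: 22.35
eef_pos: [351.5, -139.7, 27.6]
eef_rot: [-3.142, -0.0, 0.366]
wrist_force: [-0.1, -0.6, 0.9]
finger_gap: 46.3
finger_force: 3.0
```

Emit:
arm_command --newtons 3 --targets '[{"hand": -1,"x": -0.0018,"y": 0,"z": 0.004,"yaw": 0},{"hand": -1,"x": -0.0018,"y": 0,"z": 0.004,"yaw": 0},{"hand": -1,"x": -0.0018,"y": 0,"z": 0.004,"yaw": 0},{"hand": -1,"x": -0.0018,"y": 0,"z": 0.004,"yaw": 0},{"hand": -1,"x": -0.0017,"y": 0,"z": 0.004,"yaw": 0},{"hand": -1,"x": -0.0015,"y": 0,"z": 0.003,"yaw": 0},{"hand": -1,"x": 0,"y": 0,"z": 0,"yaw": 0}]'

```text
clock: 23.05
eef_pos: [341.7, -143.3, 4.6]
eef_rot: [-3.141, 0.0, 0.366]
wrist_force: [-0.7, -0.3, -1.8]
finger_gap: 46.3
finger_force: 3.0
```

Emit:
arm_command --newtons 3 --targets '[{"hand": -1,"x": 0,"y": 0,"z": 0.0015,"yaw": 0},{"hand": -0.01,"x": 0,"y": 0,"z": 0,"yaw": 0},{"hand": 0.01,"x": 0,"y": 0,"z": 0,"yaw": 0},{"hand": 0.1,"x": 0,"y": 0,"z": 0,"yaw": 0},{"hand": 0.4,"x": 0,"y": 0,"z": 0,"yaw": 0},{"hand": 0.4,"x": 0,"y": 0,"z": -0.04,"yaw": 0},{"hand": 0.4,"x": 0.03,"y": 0,"z": -0.04,"yaw": 0},{"hand": 0.4,"x": 0.03,"y": 0,"z": -0.04,"yaw": 0},{"hand": 0.4,"x": 0.04,"y": 0,"z": 0,"yaw": 0},{"hand": 0.4,"x": 0.03,"y": 0,"z": 0,"yaw": 0}]'

```text
clock: 24.05
eef_pos: [465.6, -96.1, 124.8]
eef_rot: [3.14, -0.003, 0.366]
wrist_force: [-0.7, 0.0, -0.3]
finger_gap: 65.5
finger_force: 0.0
```

Run:
```python
from h import *
s=manip.read_state();p=s["eef_pos"];print(p.round(1),s["eef_rot"].round(3))
# pivot predicted from last pose: TCP (341.7,-143.3) + ~87 along yaw .366
C=np.array([341.7,-143.3])+87*np.array([np.cos(.366),np.sin(.366)]);print(C.round())
im=patch("wrist",C,.366);cv2.imwrite("pics/w14.png",im)
cv2.imwrite("pics/s14.png",patch("scene",C,.366))
```

```text
[465.6 -96.1 124.8] [ 3.14e+00 -3.00e-03  3.66e-01]
[ 423. -112.]
[[280.0, 247.0], [233.0, 248.0], [237.0, 227.0], [276.0, 227.0]]
[[82 57 58 58 58 57 58 57 59 58 58 58]
 [78 47 47 47 47 34 35 36 47 48 47 45]
 [76 44 45 45 45 17 19 23 45 45 45 44]
 [76 45 46 47 46 18 18 25 46 46 46 45]
 [77 45 46 46 47 16 18 24 46 46 45 45]
 [77 45 46 46 46 16 17 23 46 45 46 45]
 [75 45 46 45 46 17 17 26 46 46 46 46]
 [76 45 44 46 46 18 19 24 45 46 46 46]
 [77 45 47 46 45 19 18 25 47 46 47 45]
 [76 46 46 45 45 20 17 24 45 46 46 44]
 [75 44 46 45 45 19 18 24 45 45 45 45]
 [76 46 47 46 45 29 27 33 46 46 47 50]
 [77 51 53 54 53 48 47 49 53 52 55 62]
 [76 59 60 61 60 60 60 60 60 61 71 71]]
[[188.0, 196.0], [203.0, 190.0], [204.0, 206.0], [190.0, 212.0]]
[[ 68  70  71  72  71  68  69  69  70  70  75 125]
 [ 69  70  70  71  59  53  57  66  73  69  75 114]
 [ 71  68  70  68  50  38  38  63  69  67  76 116]
 [ 69  71  69  69  50  34  36  61  74  70  73 116]
 [ 66  68  72  69  49  34  40  61  74  72  75 118]
 [ 67  69  74  65  49  33  42  58  75  76  74 114]
 [ 67  70  71  66  51  32  42  64  72  70  74 114]
 [ 68  72  71  69  53  34  42  62  71  74  74 120]
 [ 70  73  70  69  51  35  40  60  71  72  73 113]
 [ 68  73  71  70  52  34  38  62  72  73  76 115]
 [ 71  70  70  69  54  35  38  62  72  74  75 118]
 [ 70  69  71  70  60  45  43  62  69  73  77 119]
 [ 71  70  72  72  70  68  58  64  71  76  81 119]
 [ 77  73  73  74  74  74  74  75  82  91  99 126]]
```

Clear bar, in both views: tin 2 is tin_bar, bound for tray_bar. I'll grip it across the middle.

Emit:
arm_command --newtons 25 --targets '[{"hand": 0.4,"x": -0.032,"y": 0,"z": 0,"yaw": 0},{"hand": 0.4,"x": -0.032,"y": 0,"z": 0,"yaw": 0},{"hand": 0.4,"x": -0.032,"y": 0,"z": 0,"yaw": 0},{"hand": 0.4,"x": 0,"y": 0,"z": 0.04,"yaw": 0},{"hand": 0.4,"x": 0,"y": 0,"z": 0.04,"yaw": 0},{"hand": 0.4,"x": 0,"y": 0,"z": 0.033,"yaw": 0},{"hand": -1,"x": 0,"y": 0,"z": 0,"yaw": 0},{"hand": -1,"x": 0,"y": 0,"z": 0,"yaw": 0},{"hand": -1,"x": 0,"y": 0,"z": 0,"yaw": 0},{"hand": -1,"x": 0,"y": 0,"z": 0,"yaw": 0}]'

```text
clock: 25.15
eef_pos: [374.6, -131.6, 12.0]
eef_rot: [3.14, -0.002, 0.366]
wrist_force: [-1.2, -0.4, 8.8]
finger_gap: 45.4
finger_force: 25.0
```

Emit:
arm_command --newtons 25 --targets '[{"hand": -1,"x": 0,"y": 0,"z": -0.02,"yaw": 0},{"hand": -1,"x": 0,"y": 0,"z": -0.03,"yaw": 0},{"hand": -1,"x": 0,"y": 0,"z": -0.03,"yaw": 0},{"hand": -1,"x": 0,"y": 0,"z": -0.03,"yaw": 0.1},{"hand": -1,"x": 0,"y": 0,"z": -0.02,"yaw": 0.1},{"hand": -1,"x": 0,"y": 0,"z": 0,"yaw": 0.1},{"hand": -1,"x": 0,"y": 0,"z": 0,"yaw": 0.1},{"hand": -1,"x": 0,"y": 0,"z": 0,"yaw": 0.08},{"hand": -1,"x": 0,"y": 0,"z": 0,"yaw": 0}]'

```text
clock: 26.05
eef_pos: [373.8, -131.2, 141.3]
eef_rot: [3.141, -0.001, -0.115]
wrist_force: [-0.1, -0.1, -2.2]
finger_gap: 46.1
finger_force: 25.0
```

Emit:
arm_command --newtons 25 --targets '[{"hand": -1,"x": 0.0065,"y": -0.0311,"z": 0,"yaw": 0},{"hand": -1,"x": 0.0065,"y": -0.0311,"z": 0,"yaw": 0},{"hand": -1,"x": 0.0065,"y": -0.0311,"z": 0,"yaw": 0},{"hand": -1,"x": 0.0065,"y": -0.0311,"z": 0,"yaw": 0},{"hand": -1,"x": 0.0065,"y": -0.0311,"z": 0,"yaw": 0},{"hand": -1,"x": 0.0065,"y": -0.0311,"z": 0,"yaw": 0},{"hand": -1,"x": 0.0065,"y": -0.0311,"z": 0,"yaw": 0},{"hand": -1,"x": 0.0065,"y": -0.0311,"z": 0,"yaw": 0},{"hand": -1,"x": 0.0065,"y": -0.0311,"z": 0,"yaw": 0},{"hand": -1,"x": 0.0065,"y": -0.0311,"z": 0,"yaw": 0}]'

```text
clock: 27.05
eef_pos: [474.0, 171.8, 141.1]
eef_rot: [-3.141, -0.001, -0.111]
wrist_force: [0.8, -0.9, -2.2]
finger_gap: 45.8
finger_force: 25.0
```

Emit:
arm_command --newtons 25 --targets '[{"hand": -1,"x": 0.0065,"y": -0.0311,"z": 0,"yaw": 0},{"hand": -1,"x": 0.0065,"y": -0.0311,"z": 0,"yaw": 0},{"hand": -1,"x": 0.0065,"y": -0.0311,"z": 0,"yaw": 0},{"hand": -1,"x": 0.0065,"y": -0.0311,"z": 0,"yaw": 0},{"hand": -1,"x": 0,"y": 0,"z": 0.03,"yaw": 0},{"hand": -1,"x": 0,"y": 0,"z": 0.03,"yaw": 0},{"hand": -1,"x": 0,"y": 0,"z": 0.02,"yaw": 0},{"hand": -1,"x": 0,"y": 0,"z": 0.01,"yaw": 0},{"hand": -1,"x": 0,"y": 0,"z": 0,"yaw": 0}]'

```text
clock: 27.95
eef_pos: [513.4, 290.8, 49.9]
eef_rot: [3.141, 0.001, -0.113]
wrist_force: [0.3, 0.0, -1.4]
finger_gap: 45.9
finger_force: 25.0
```

Over the tray centre. I'll lower it gently to TCP z ≈ 16.

Emit:
arm_command --newtons 25 --targets '[{"hand": -1,"x": 0,"y": 0,"z": 0.012,"yaw": 0},{"hand": -1,"x": 0,"y": 0,"z": 0.01,"yaw": 0},{"hand": -1,"x": 0,"y": 0,"z": 0.005,"yaw": 0},{"hand": -1,"x": 0,"y": 0,"z": 0.003,"yaw": 0},{"hand": -1,"x": 0,"y": 0,"z": 0.002,"yaw": 0},{"hand": -1,"x": 0,"y": 0,"z": 0.001,"yaw": 0},{"hand": -1,"x": 0,"y": 0,"z": 0,"yaw": 0}]'

```text
clock: 28.65
eef_pos: [513.8, 291.1, 17.6]
eef_rot: [-3.141, -0.0, -0.114]
wrist_force: [1.1, 0.3, -1.6]
finger_gap: 45.9
finger_force: 25.0
```

Emit:
arm_command --newtons 25 --targets '[{"hand": -1,"x": 0,"y": 0,"z": 0.001,"yaw": 0},{"hand": -1,"x": 0,"y": 0,"z": 0.001,"yaw": 0},{"hand": -1,"x": 0,"y": 0,"z": 0,"yaw": 0}]'

```text
clock: 28.95
eef_pos: [513.9, 291.2, 16.1]
eef_rot: [-3.141, -0.001, -0.114]
wrist_force: [-2.0, -0.5, 4.6]
finger_gap: 45.7
finger_force: 25.0
```

Contact. Release, rise and back away.

Emit:
arm_command --newtons 3 --targets '[{"hand": 0,"x": 0,"y": 0,"z": 0,"yaw": 0},{"hand": 0.4,"x": 0,"y": 0,"z": 0,"yaw": 0},{"hand": 0.4,"x": 0,"y": 0,"z": 0,"yaw": 0},{"hand": 0.4,"x": 0,"y": 0,"z": -0.03,"yaw": 0},{"hand": 0.4,"x": 0,"y": 0,"z": -0.04,"yaw": 0},{"hand": 0.4,"x": 0,"y": 0,"z": -0.04,"yaw": 0},{"hand": 0.4,"x": -0.03,"y": 0.03,"z": -0.04,"yaw": 0},{"hand": 0.4,"x": -0.04,"y": 0.04,"z": 0,"yaw": 0},{"hand": 0.4,"x": -0.04,"y": 0.04,"z": 0,"yaw": 0},{"hand": 0.4,"x": 0,"y": 0.04,"z": 0,"yaw": 0}]'

```text
clock: 29.95
eef_pos: [399.3, 166.0, 159.8]
eef_rot: [-3.141, 0.0, -0.112]
wrist_force: [1.5, -0.4, 0.0]
finger_gap: 65.9
finger_force: 0.0
```

Run:
```python
from h import *
b=camera("scene")[:,:,::-1].copy();cv2.imwrite("pics/s15.png",b)
cv2.imwrite("pics/v15.png",cv2.resize(b[140:310,85:485],(800,340)))
```

```text
(no output)
```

View pics/v15.png

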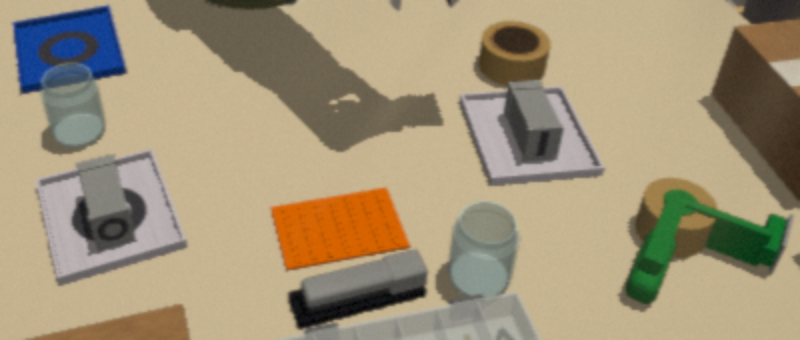

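The picture shows tin_ring lying on tray_ring with its ring at (113,228), and tin_bar lying on tray_bar with its bar at (543,143). Both are well inside the rims, the bystanders haven't moved, and the arm is clear.

```bash
python3 -c "
from cell import manip
print(manip.sign_off())"
```

```text
the job is handed in; nothing more can be done
None
```

The job is handed in (verdict not shown): tin_ring lies on its side in tray_ring and tin_bar in tray_bar, both marks in view, the jars, stapler and tape gun look unmoved in the last picture, and the clock stood at about 30 s of the 64 s allowed.

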